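Seat a stepped shaft in the V-blocks of a run-out bench and hold it down

TASK

On the run-out bench, slide the movable V-block by its knob along the ways until it is right up against the stop. Then take the stepped shaft (the one that is thicker in its middle) out of the wooden stand, lay it gently into the two V-blocks with its thick middle between them, and press it down, firmly but not hard (about 15 N), so that it bears on both faces of both Vs. Finish with the shaft still held and pressed down, ready for the gauge, and leave the plain shaft and the other things on the workbench undisturbed.

Things in the scene. Friction and masses are not known exactly. Their poses are not given: they have to be found in the camera images.
- seat (a point): Where the middle of the shaft's axis lies once seated: half-way between the two V-blocks, 85 mm above the table. It moves and turns with the run-out bench; y runs along the ways and the Vs, from the movable V-block towards the fixed one, z up. Right-angled Vs open upward, each lined with two hardened strips.
- v_bench: Run-out bench, same axes, origin on the table under the seat point. Grey base 330 mm long (y -215 to +115 mm), 90 mm wide; ways' top 28 mm up. Fixed V-block 64 mm across, 24 mm thick along y, top 91.5 mm up, centred at y = +70 mm. Stop block 46 mm high at y -44 to -20 mm, its screw ends at y = -50. Dial gauge 95 mm high, drawn back, at x +28 to +115, y +75 to +117 mm.
- carriage (a joint): Position (m) of the movable V-block's carriage along the bench's +y: 0 = farthest from the stop, 0.070 = against it (its V is then centred at y = -70 mm of the seat point). Starts at 0 to 0.035, slides with about 5 N of friction, stays where left. Its V-block is shaped like the fixed one, as high; its plate is 84 mm wide, top 40 mm above the table.
- knob (a point): Middle of the knurled knob on the carriage: an upright steel cylinder 20 mm in diameter, 30 mm tall (top 84 mm, this point 69 mm above the table). It stands 50 mm from the centre of the movable V towards the bench's -y, 28 mm clear of that V-block, and moves with the carriage; axes as the bench.
- stepped_shaft_center (a point): Centre of the stepped steel shaft to be seated; y is its axis. 190 mm long: the middle 100 mm is 30 mm in diameter, the two 45 mm ends (journals) that lie in the Vs are 22 mm. 0.5 to 0.7 kg; either end may go either way. Starts level in the stand, its axis 53 mm above the table.
- stand: Fixed wooden stand, 190 mm (x) by 158 mm (y), origin on the table under its middle. Two boards at y = +-70 mm, 18 mm thick, 62 mm high, with slots 25 mm wide and 20 mm deep at x = +-47 mm; one shaft lies along y at x = -47, the other at x = +47 mm, either way round. Base board between them 12 mm thick.
- plain_shaft_center (a point): Centre of the other shaft in the stand, a plain steel bar 22 mm in diameter and 190 mm long, along its y axis. Leave it alone.
- fixed_strip_front: Hardened strip on the -x face of the fixed V (a contact face; fixed to the bench).
- fixed_strip_back: Hardened strip on the +x face of the fixed V.
- slide_strip_front: Hardened strip on the -x face of the movable V.
- slide_strip_back: Hardened strip on the +x face of the movable V.
- calliper: Calliper, 235 mm long, lying at the front left of the table, loose. Leave it alone.
- hex_key: Black hex key, 165 mm long, lying at the right beyond the long steel drawbar (48 mm high) that lies across the table, loose. Leave it alone.
- cap_screw: Black socket-head screw, 44 mm long, head 15 mm in diameter, lying behind the stand, loose. Leave it alone.

How it is judged:
On the way, in this order (a step that is already met when the one before it is completed fails the run):
1. the movable V-block stands against its stop (value of joint carriage above 0.067 m), for 0.2 s.
2. the stepped shaft lies in both Vs (distance between stepped_shaft_center and seat below 0.01 m and z of stepped_shaft_center in the frame of seat below 0.002 m and angle between the y axis of stepped_shaft_center and the y axis of seat, either way round below 0.03 rad), for 0.2 s.
At the end, for the whole second after the job is handed in: Carriage within 3 mm of its stop; shaft centre within 10 mm of the seat point, 2 mm in height and 0.03 rad of the Vs; held by the fingers, at rest, and each of the four strips carries more than 3 N (weight alone gives about 2 N) (all of step 2 and value of joint carriage above 0.067 m and z of stepped_shaft_center in the frame of seat above -0.002 m and contact force between stepped_shaft and fixed_strip_front above 3 N and contact force between stepped_shaft and fixed_strip_back above 3 N and contact force between stepped_shaft and slide_strip_front above 3 N and contact force between stepped_shaft and slide_strip_back above 3 N and contact force between the fingers and stepped_shaft above 3 N and linear speed of stepped_shaft below 0.02 m/s); the arm keeps its last pose, push and grip.
It fails at once if the shaft was banged or forced into a V (more than 60 N on one strip) (contact force between stepped_shaft and fixed_strip_front above 60 N or contact force between stepped_shaft and fixed_strip_back above 60 N or contact force between stepped_shaft and slide_strip_front above 60 N or contact force between stepped_shaft and slide_strip_back above 60 N).
It fails at once if the plain shaft was lifted out or knocked from its place (distance of plain_shaft_center from where it was at the start of the episode above 0.02 m).
It fails at once if a bystander was disturbed (distance of any of calliper, hex_key, cap_screw from where it was at the start of the episode above 0.03 m).
It also fails if it takes over 48 s, if anything falls off the work surface, if the arm or the gripper's body presses on something with over 40 N, if the wrist force passes 120 N, or if a joint passes its speed limit or range.

ROBOT

A 7-joint arm with a two-finger parallel gripper is mounted at the origin on a cart in front of the work surface, level with it; the furniture and walls round the work are solid. World frame = base frame: x ahead of the robot, y to its left, z up, the work surface at z = 0. Lengths are in m, angles in rad, forces in N, time in s.
With the tool pointing down it reaches from about 0.425 to 0.925 m from the base axis. Payload 6.8 kg.
Tool frame: the origin (TCP) lies on the front face of the gripper's body, between the roots of the fingers; the fingertips stand 73 mm ahead of it and the grasp point (between the pads) lies 54 mm ahead of it; z points along the fingers, y is the direction in which the jaws open and shut (so a half turn about z gives the same grasp; the last joint's range is limited). The gripper opens to 85 mm and grips with 20 to 120 N. Pads are 22 mm wide; open, the fingers measure 114 mm over their backs; the gripper's body (76 mm by 85 mm) begins 54 mm behind the grasp point. The pads swing forward as they close: fully open they stand 13 mm farther back than shut.
Start: joints at [-1.301, 0.477, 0.022, 1.555, -0.011, 1.109, -0.083], TCP at [0.249, 0.627, 0.304] pointing down, gripper open.
Joint ranges: [-2.96, 2.96], [-0.34, 2.1], [-1.41, 1.46], [0.24, 2.44], [-1.37, 4.51], [0.17, 1.92], [-2.96, 2.96]. Speed limits (rad/s): [2.39, 2.39, 3.14, 3.14, 3.14, 3.14, 3.14].

INTERFACE

Orientations are given as a rotation vector (axis times angle).
In Python, from bench import * gives the robot as it stands.
- The arm moves only by the tool jog_arm, never from a script. Its argument "plan" is a list of rows, each a list of 2 entries, a list of its own where there are three numbers: the shift along the world's x, y, z in cm, then the turn about the world's z in rad. In form: [[[tx, ty, tz], twist], ...]. A call has 1 to 12 rows; each row shifts and turns the commanded pose from where the row before left it; what a row does not reach is not made up. A row lasts 1/10 s, in which the tool goes at most 50 mm and 8.59 degrees, less where a joint would pass 70% of its speed; a pose out of reach is approached as far as the arm can. A call is refused whole if a number of a shift passes 5 or a number of a turn 0.15, either way. A call with a gripper value outside its range is refused whole. "hand" is the finger opening in cm, from 0 to 8.54, set as the call begins (left out, the last holds). The fingers move at their own pace and stop on an object; "grip_force" is the grip in N (left out, the last holds). Time passes only in rows, so rows that do not move let the fingers close. It gives the time, the measured TCP pose, the force and the opening at its end, in the units of the state.
- get_obs(): the state, without advancing time (a new reading comes with each control period).
- grab_frame(name): name is "scene" or "side" or "wrist"; returns the picture (420x560x3 uint8, red, green, blue); there is no depth.
- get_calibration(name): a dict with "intrinsics" (3x3 intrinsics, pixels), "xyz" and "orientation" of the camera in the world. Camera axes: x right, y down, z forward; pixel columns grow to the right and rows downward; lengths in m; the calibration is good to about 2 mm. The wrist camera is an equidistant fisheye: a pixel r from the principal point sees the ray r / f radians off the axis. A picture is of the moment at which its call begins: read the wrist's pose just before it. get_calibration takes no time and is no camera call; for the wrist camera it gives the pose at the moment of the call.
- hand_in(): hands the job in, once; it reports no verdict.
The state is a dict: "clock": time; "joints": joint angles; "qvel": joint speeds; "tau": joint torques, N m; "tcp_pos": TCP position; "orientation": TCP orientation; "contact_force": force on the tool from outside, world axes, zero at the start; "moment": the same for the moment, N m; "grip_width": finger opening in m.
Only numpy, scipy, OpenCV 4.12 (cv2) and the standard library are available. Lean on these libraries where they do the work, as an engineer would, in place of code of your own. Each camera call takes 0.05 s, during which the arm holds its last target. There are 200 camera calls.

## Working session

There is one attempt and no reset: what is moved stays moved. The work goes in short steps, Python scripts to look and compute and a tool call to move; the robot and the scene stay as the last step left them, time stands still between calls to the robot, and variables do not carry over. Pictures are saved under pics/ and viewed, about 8 in all and at most 12, crops included, and the job is handed in when it is done.

Besides the shell and the picture viewer there is one more tool, called after ">>>" as name([rows], argument=value, ...), one row to a line, values as JSON. jog_arm: Moves the arm, as the interface text tells. Its arguments: {"type":"object","properties":{"plan":{"type":"array","items":{"type":"array"}},"hand":{"type":"number"},"grip_force":{"type":"number"}},"required":["plan"]}

```bash
mkdir -p pics; ls
python3 - <<'E'
from bench import *
import cv2,numpy as np
o=get_obs();print({k:np.round(v,3) for k,v in o.items()})
for n in ["scene","side","wrist"]:
    c=get_calibration(n);print(n,{k:np.round(v,4).tolist() for k,v in c.items()})
    cv2.imwrite(f"pics/{n}0.png",grab_frame(n)[:,:,::-1])
a=[cv2.imread(f"pics/{n}0.png") for n in ["scene","side","wrist"]]
E
```

```text
pics
{'clock': np.float64(0.0), 'joints': array([-1.301,  0.478,  0.022,  1.556, -0.012,  1.109, -0.083]), 'qvel': array([-0.002,  0.002,  0.001,  0.   , -0.002, -0.002, -0.   ]), 'tau': array([-0.0000e+00, -5.9644e+01,  1.6080e+00, -2.8119e+01,  1.3000e-02,
        9.0000e-03,  0.0000e+00]), 'tcp_pos': array([0.249, 0.627, 0.303]), 'orientation': array([-5.900e-01, -3.086e+00,  3.000e-03]), 'contact_force': array([-0.094, -0.226,  0.753]), 'moment': array([ 0.018, -0.031,  0.034]), 'grip_width': np.float64(0.085)}
scene {'intrinsics': [[492.0616, 0.0, 283.8571], [0.0, 492.0616, 202.1627], [0.0, 0.0, 1.0]], 'xyz': [-0.5008, -0.8003, 0.8492], 'orientation': [-1.9539, 0.9532, -0.5206]}
side {'intrinsics': [[499.3017, 0.0, 274.6111], [0.0, 499.3017, 212.4284], [0.0, 0.0, 1.0]], 'xyz': [0.2704, -0.6101, 1.2489], 'orientation': [-2.6444, 0.4092, -0.1131]}
wrist {'intrinsics': [[325.1923, 0.0, 278.2527], [0.0, 325.1923, 206.284], [0.0, 0.0, 1.0]], 'xyz': [0.185, 0.6539, 0.3741], 'orientation': [2.4021, 1.6313, 0.2255]}
```

View pics/scene0.png

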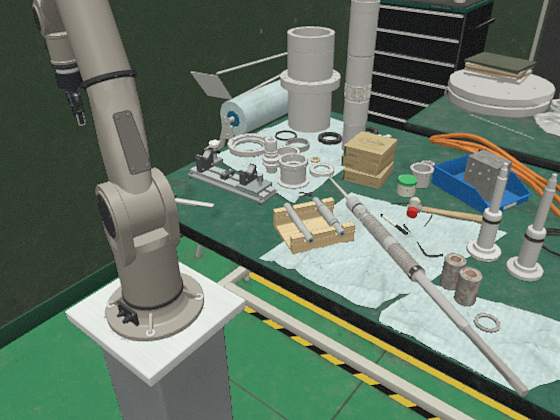

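View pics/side0.png

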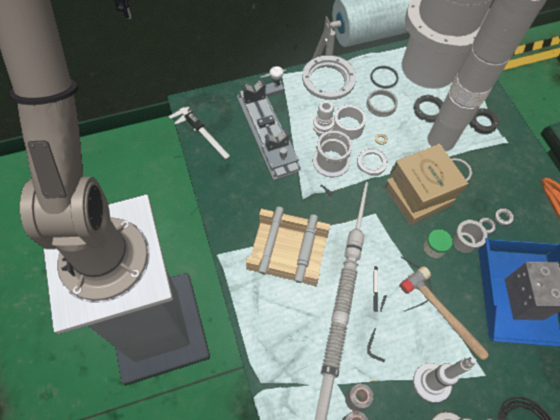

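The side view shows the bench at about (268,130), with the dial at (277,75), and the stand at (290,245). I'll enlarge both.

Run:
```python
import cv2,numpy as np
def crop(im,x0,y0,x1,y1,s):
    c=cv2.resize(im[y0:y1,x0:x1],None,fx=s,fy=s,interpolation=cv2.INTER_CUBIC)
    for x in range((x0+9)//10*10,x1,10):
        cv2.line(c,((x-x0)*s,0),((x-x0)*s,8 if x%50 else 16),(0,0,255),1)
        if x%20==0: cv2.putText(c,str(x),((x-x0)*s,18),0,.35,(0,0,255),1)
    for y in range((y0+9)//10*10,y1,10):
        cv2.line(c,(0,(y-y0)*s),(8,(y-y0)*s),(0,0,255),1)
        if y%20==0: cv2.putText(c,str(y),(9,(y-y0)*s+4),0,.35,(0,0,255),1)
    return c
s=cv2.imread("pics/side0.png");q=cv2.imread("pics/scene0.png")
C=np.zeros((600,800,3),np.uint8)
a=crop(s,230,60,310,180,5);C[:600,:400]=a
b=crop(s,240,200,335,290,4);C[:360,410:790]=b
cv2.imwrite("pics/c1.png",C)
C=np.zeros((600,800,3),np.uint8)
a=crop(q,180,125,290,205,5);C[:400,:550]=a
b=crop(q,265,190,365,255,3);C[402:402+195,0:300]=b
cv2.imwrite("pics/c2.png",C)
```

```text
(no output)
```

View pics/c1.png

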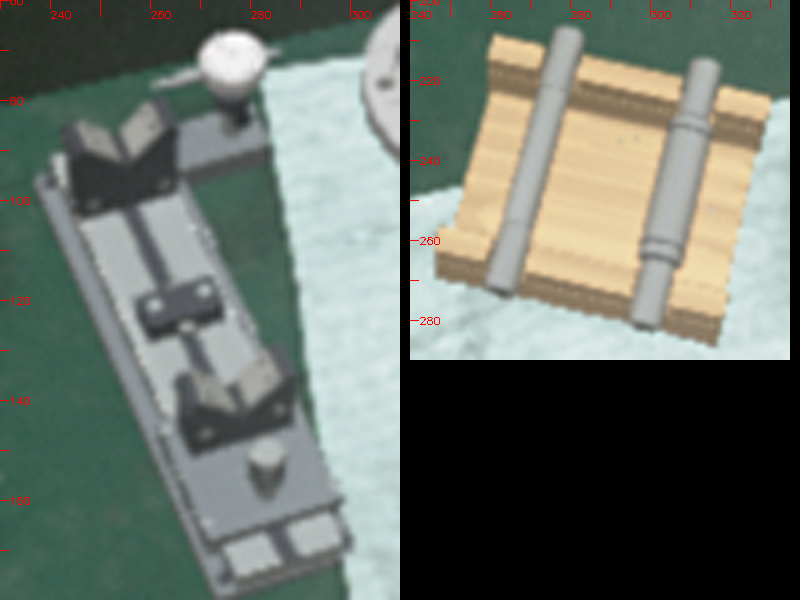

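View pics/c2.png

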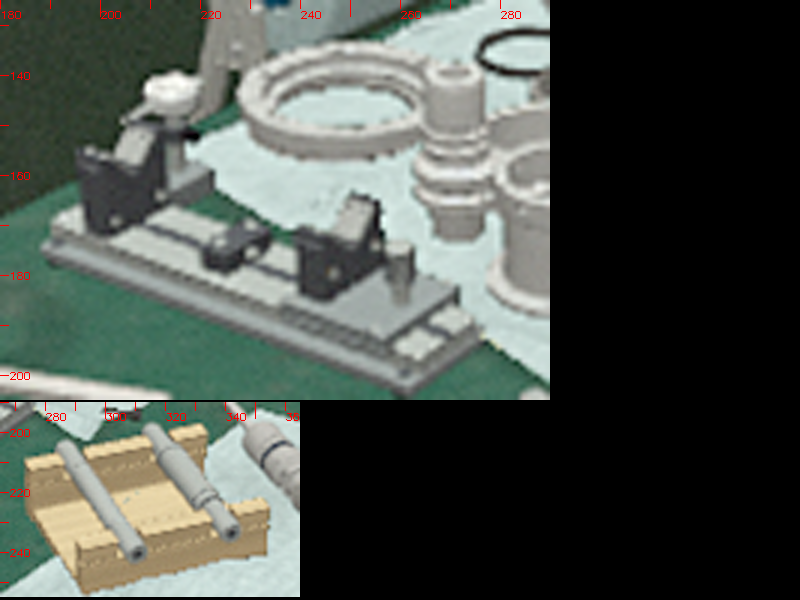

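```bash
cat > h.py <<'E'
import cv2,numpy as np
from scipy.spatial.transform import Rotation as R
from scipy.optimize import least_squares
def proj(c,P):
    P=np.atleast_2d(P);K=np.array(c["intrinsics"])
    p=R.from_rotvec(c["orientation"]).inv().apply(P-np.array(c["xyz"]))
    if c.get("fish"):
        r=np.linalg.norm(p[:,:2],axis=1);th=np.arctan2(r,p[:,2])
        d=p[:,:2]/np.maximum(r,1e-9)[:,None]*th[:,None]
    else: d=p[:,:2]/p[:,2:]
    return d*K[0,0]+K[:2,2]
def ray_z(c,uv,z):
    K=np.array(c["intrinsics"]);d=(np.array(uv,float)-K[:2,2])/K[0,0]
    if c.get("fish"):
        t=np.linalg.norm(d);v=np.r_[d/max(t,1e-9)*np.sin(t),np.cos(t)]
    else: v=np.r_[d,1]
    v=R.from_rotvec(c["orientation"]).apply(v);o=np.array(c["xyz"])
    return o+v*(z-o[2])/v[2]
def tf(x,y,a,P):
    P=np.atleast_2d(np.array(P,float));ca,sa=np.cos(a),np.sin(a)
    return np.c_[x+ca*P[:,0]-sa*P[:,1],y+sa*P[:,0]+ca*P[:,1],P[:,2]]
E
cat > fit.py <<'E'
from bench import *
from h import *
S=get_calibration("side");Q=get_calibration("scene")
def c5(x,y):return (230+x/5,60+y/5)
def q5(x,y):return (180+x/5,125+y/5)
# (cam, uv, point in bench, moves with carriage)
B=[(S,c5(267,450),(0,-190,84),1),(S,c5(178,377),(-32,-152,91.5),1),(S,c5(65,127),(-32,58,91.5),0),
   (S,c5(190,452),(-32,-152,40),1),(S,c5(295,425),(32,-152,40),1),(S,c5(222,597),(-45,-215,0),0),
   (Q,q5(400,245),(0,-190,84),1),(Q,q5(300,230),(-32,-152,91.5),1),(Q,q5(78,152),(-32,58,91.5),0),(Q,q5(410,397),(-45,-215,0),0)]
# carriage coordinate: V at y=-140+s, block +-12
def res(p):
    r=[]
    for c,uv,P,m in B:
        P=np.array(P,float)/1000
        if m: P[1]+=p[3]
        r.append((proj(c,tf(*p[:3],P))[0]-uv))
    return np.array(r)
sol=least_squares(lambda p:res(p).ravel(),[.6,.4,.3,.02],loss="soft_l1")
print("bench",sol.x,np.round(res(sol.x),1).tolist())
for c,uv in[(S,c5(267,450)),(Q,q5(400,245))]:print(ray_z(c,uv,.084))
def s4(x,y):return(240+(x-410)/4,200+y/4)
def q3(x,y):return(265+x/3,190+(y-402)/3)
sh={"step":[(S,s4(705,62),1),(S,s4(645,325),-1),(Q,q3(232,532),-1),(Q,q3(150,430),1)],
"plain":[(S,s4(568,35),1),(S,s4(500,287),-1),(Q,q3(138,552),-1),(Q,q3(65,447),1)]}
for n,L in sh.items():
    f=lambda p:np.array([proj(c,tf(*p,(0,.095*e,.053)))[0]-uv for c,uv,e in L])
    q=least_squares(lambda p:f(p).ravel(),[.5,0,.1],loss="soft_l1").x
    print(n,q,np.round(f(q),1).tolist())
E
python3 fit.py
```

```text
bench [0.5350134  0.31543288 0.07517669 0.00868745] [[0.4, -1.6], [2.5, 4.5], [0.1, 2.6], [0.1, -0.1], [-0.5, -1.4], [-1.3, -0.8], [-1.1, -0.4], [3.4, 1.4], [1.3, 1.6], [-2.1, 0.3]]
[0.54604765 0.12993464 0.084     ]
[0.54877231 0.13008475 0.084     ]
step [ 0.51699586 -0.15596005 -0.54649994] [[0.4, -0.0], [0.3, -0.2], [-0.2, 0.5], [-0.3, 0.8]]
plain [ 0.43743352 -0.10635206 -0.55076592] [[0.8, -1.0], [0.3, 0.5], [-0.3, 0.9], [-0.5, 0.9]]
```

>>> jog_arm([
  [[2.5,-4,0],-0.1],
  [[2.5,-4,0],-0.1],
  [[2.5,-4,0],-0.1],
  [[2.5,-4,0],-0.1],
  [[2.5,-4,0],-0.1],
  [[2.5,-4,0],-0.1],
  [[2.5,-4,0],-0.1],
  [[2.5,-4,0],-0.1],
  [[2.5,-4,0],-0.1],
  [[2.5,-4,0],-0.1],
  [[2.5,-4,0],-0.1],
  [[0,0,0],0],
])

```text
clock: 1.35
tcp_pos: [0.527, 0.18, 0.3043]
orientation: [2.129, 2.305, -0.001]
contact_force: [0.1, 0.2, -0.1]
grip_width: 0.0853
```

```bash
cat > look.py <<'E'
import sys
from bench import *
from h import *
import json
n=sys.argv[1];o=get_obs();c=get_calibration("wrist");f=grab_frame("wrist")
c={k:np.array(v).tolist() for k,v in c.items()};c["fish"]=1
json.dump(c,open(f"pics/{n}.json","w"))
t=R.from_rotvec(o["orientation"]).as_matrix()
print(np.round(o["tcp_pos"],4),"yaw of tool y",np.arctan2(t[1,1],t[0,1]),"z",t[:,2].round(3),o["contact_force"].round(2),o["grip_width"],"clk",o["clock"],np.round(c["xyz"],3))
cv2.imwrite(f"pics/{n}.png",f[:,:,::-1])
cv2.imwrite(f"pics/{n}b.png",cv2.resize(f[:,:,::-1],(800,600),interpolation=cv2.INTER_CUBIC))
E
python3 look.py w1
```

```text
[0.527  0.18   0.3043] yaw of tool y 0.07970180320773987 z [ 0.002 -0.003 -1.   ] [ 0.05  0.15 -0.11] 0.08534763542765685 clk 1.35 [0.522 0.25  0.375]
```

View pics/w1b.png

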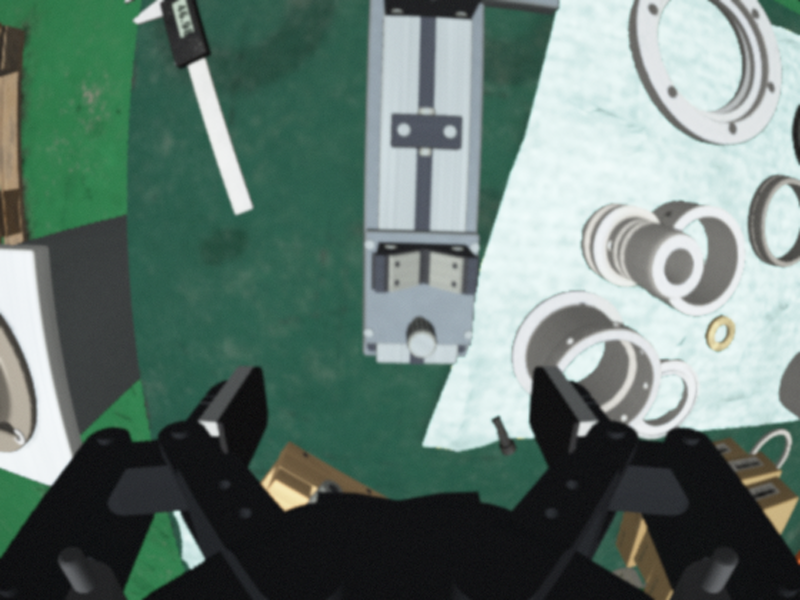

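Run:
```python
from h import *
import json
c=json.load(open("pics/w1.json"))
for n,u,v,z in[("knobtop",423,345,84),("boltL",404,130,46),("boltR",449,131,46),("stopL+",392,114,46),("stopR-",462,149,46),("grooveTop",428,30,28),("grooveBot",422,220,28),("prongL far",380,254,91.5),("prongL near",381,291,91.5),("prongR far",470,254,91.5),("prongR near",469,291,91.5),("plateL",364,356,40),("plateR",468,353,40),("PLfar",366,232,40),("PRfar",479,232,40)]:
    print(n,ray_z(c,(u/1.42857,v/1.42857),z/1000).round(4)[:2])
```

```text
knobtop [0.549  0.1333]
boltL [0.5249 0.2755]
boltR [0.5563 0.2778]
stopL+ [0.5157 0.2863]
stopR- [0.5666 0.266 ]
grooveTop [0.5366 0.356 ]
grooveBot [0.544  0.2108]
prongL far [0.5159 0.1947]
prongL near [0.5182 0.171 ]
prongR far [0.572  0.1994]
prongR near [0.5742 0.1754]
plateL [0.5078 0.1026]
plateR [0.5894 0.1113]
PLfar [0.5034 0.2001]
PRfar [0.5859 0.2071]
```

>>> jog_arm([
  [[1.1,-2.3,-1],0],
  [[1.1,-2.4,-1],0],
  [[0,0,-3],0],
  [[0,0,-3],0],
  [[0,0,-3],0],
  [[0,0,-3],0],
  [[0,0,-2],0],
  [[0,0,-1],0],
  [[0,0,-1],0],
  [[0,0,0],0],
  [[0,0,0],0],
], hand=5, grip_force=30)

```text
clock: 2.5
tcp_pos: [0.5464, 0.1408, 0.1245]
orientation: [2.115, 2.322, 0.002]
contact_force: [0.0, 0.2, 0.6]
grip_width: 0.05
```

>>> jog_arm([
  [[0,0,0],0],
  [[0,0,0],0],
  [[0,0,0],0],
  [[0,0,0],0],
  [[0,0,0],0],
  [[0,0,0],0],
], hand=1, grip_force=30)

```text
clock: 3.1
tcp_pos: [0.5468, 0.1406, 0.1248]
orientation: [2.115, 2.322, 0.003]
contact_force: [1.0, 0.7, 6.4]
grip_width: 0.0188
```

>>> jog_arm([
  [[-0.03,0.5,0],0],
  [[-0.03,0.5,0],0],
  [[-0.03,0.5,0],0],
  [[-0.03,0.5,0],0],
  [[-0.03,0.5,0],0],
  [[-0.03,0.5,0],0],
  [[-0.03,0.5,0],0],
  [[-0.03,0.5,0],0],
  [[-0.03,0.4,0],0],
  [[-0.03,0.4,0],0],
  [[0,0,0],0],
])

```text
clock: 4.2
tcp_pos: [0.5444, 0.1876, 0.1248]
orientation: [2.115, 2.32, 0.002]
contact_force: [1.8, -2.1, 5.0]
grip_width: 0.0192
```

>>> jog_arm([
  [[-0.02,0.25,0],0],
  [[-0.02,0.25,0],0],
  [[-0.02,0.25,0],0],
  [[0,0,0],0],
])

```text
clock: 4.6
tcp_pos: [0.544, 0.1946, 0.1248]
orientation: [2.115, 2.319, 0.002]
contact_force: [3.3, -3.6, 4.3]
grip_width: 0.0192
```

>>> jog_arm([
  [[-0.02,0.2,0],0],
  [[-0.02,0.2,0],0],
  [[0,0,0],0],
])

```text
clock: 4.9
tcp_pos: [0.5439, 0.1958, 0.1248]
orientation: [2.117, 2.315, -0.001]
contact_force: [3.7, -10.2, 7.0]
grip_width: 0.019
```

>>> jog_arm([
  [[0,0.2,0],0],
  [[0,0.1,0],0],
  [[0,0,0],0],
])

```text
clock: 5.2
tcp_pos: [0.544, 0.196, 0.1248]
orientation: [2.118, 2.312, -0.005]
contact_force: [3.7, -16.2, 8.5]
grip_width: 0.019
```

>>> jog_arm([
  [[0,0,0],0],
  [[0,0,0],0],
  [[0,0,0],0],
  [[0,0,1],0],
  [[0,0,2],0],
  [[0,0,3],0],
  [[0,0,3],0],
  [[0,0.5,3],0],
  [[0,0.5,3],0],
  [[0,0.5,3],0],
  [[0,0.5,2],0],
  [[0,0,0],0],
], hand=5)

```text
clock: 6.4
tcp_pos: [0.543, 0.2245, 0.3277]
orientation: [2.113, 2.323, 0.01]
contact_force: [0.0, -0.2, -1.0]
grip_width: 0.05
```

```bash
python3 look.py w2
```

```text
[0.543  0.2245 0.3277] yaw of tool y 0.09456227526153554 z [ 0.005  0.004 -1.   ] [ 0.04 -0.22 -1.04] 0.05001698325137652 clk 6.4 [0.537 0.294 0.399]
```

View pics/w2b.png

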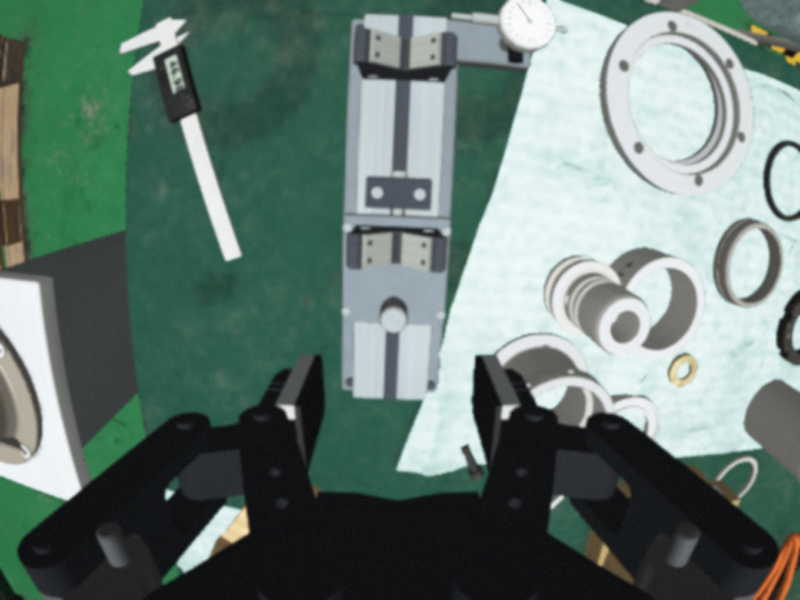

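The two Vs are in view: the fixed one at (404,50), the movable one at (396,250) and the knob at (394,318). The carriage is up against the stop at (398,193).

Run:
```python
from h import *
import json
c=json.load(open("pics/w2.json"))
g=lambda u,v,z:ray_z(c,(u/1.42857,v/1.42857),z/1000)[:2]
for n,u,v,z in[("knobtop",394,319,84),("FL",363,48,91.5),("FR",449,53,91.5),("ML",354,248,91.5),("MR",439,252,91.5),("boltL",377,193,46),("boltR",419,194,46),("FapexNear",404,69,69.5),("Mapexnear",396,266,69.5)]:
    print(n,g(u,v,z).round(4))
F=(g(363,48,91.5)+g(449,53,91.5))/2;M=(g(354,248,91.5)+g(439,252,91.5))/2
print(F,M,(F+M)/2,"sep",np.linalg.norm(F-M),"yaw",np.arctan2(M[0]-F[0],F[1]-M[1]))
```

```text
knobtop [0.5458 0.1886]
FL [0.508  0.3736]
FR [0.5644 0.3758]
ML [0.5141 0.2386]
MR [0.5714 0.2413]
boltL [0.5248 0.2742]
boltR [0.5565 0.2765]
FapexNear [0.5361 0.366 ]
Mapexnear [0.5439 0.2242]
[0.53623135 0.37472313] [0.54275919 0.2399576 ] [0.53949527 0.30734036] sep 0.13492353223465453 yaw 0.048400645707815076
```

>>> jog_arm([
  [[-0.6,-4,0],-0.058],
  [[-0.6,-4,0],-0.058],
  [[-0.6,-4,0],-0.058],
  [[-0.6,-4,0],-0.058],
  [[-0.6,-4,0],-0.058],
  [[-0.6,-4,0],-0.058],
  [[-0.6,-4,0],-0.058],
  [[-0.6,-4,0],-0.058],
  [[-0.6,-4,0],-0.058],
  [[-0.6,-4,0],-0.058],
  [[-0.6,-4,0],-0.058],
  [[0,0,0],0],
], hand=5)

```text
clock: 7.65
tcp_pos: [0.4732, -0.2227, 0.3236]
orientation: [2.744, 1.527, -0.004]
contact_force: [-0.3, -0.9, -0.9]
grip_width: 0.0504
```

```bash
python3 look.py w3
```

```text
[ 0.4732 -0.2227  0.3236] yaw of tool y -0.5553846554332393 z [-0.002 -0.002 -1.   ] [-0.33 -0.91 -0.91] 0.050373453693976035 clk 7.65 [ 0.51  -0.162  0.394]
```

View pics/w3b.png

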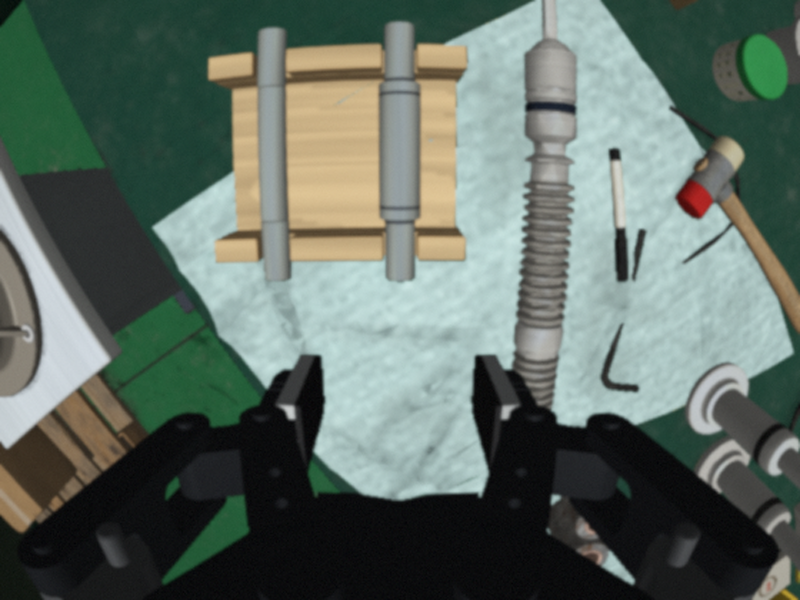

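The stepped shaft is upright in this view, with ends at (400,24) and (400,280) and shoulders at (400,86) and (400,214).

Run:
```python
from h import *
import json
c=json.load(open("pics/w3.json"))
g=lambda u,v,z:ray_z(c,(u/1.42857,v/1.42857),z/1000)[:2]
for a,b,z in[((400,24),(400,279),53),((400,84),(400,214),60),((272,30),(277,278),53)]:
    A,B=g(*a,z),g(*b,z);print(A.round(4),B.round(4),((A+B)/2).round(4),np.linalg.norm(A-B).round(4),np.arctan2(B[0]-A[0],A[1]-B[1]).round(4))
```

```text
[ 0.5681 -0.0725] [ 0.4667 -0.2361] [ 0.5174 -0.1543] 0.1925 -0.555
[ 0.5428 -0.1133] [ 0.4931 -0.1934] [ 0.5179 -0.1534] 0.0943 -0.555
[ 0.4873 -0.0221] [ 0.3864 -0.1849] [ 0.4368 -0.1035] 0.1916 -0.5549
```

>>> jog_arm([
  [[1.1,1.7,0],0],
  [[1.1,1.7,-2],0],
  [[1.1,1.7,-3],0],
  [[1.1,1.7,-3],0],
  [[0,0,-3],0],
  [[0,0,-1],0],
  [[0,0,0],0],
])

```text
clock: 8.4
tcp_pos: [0.5188, -0.1483, 0.2025]
orientation: [-2.735, -1.541, 0.005]
contact_force: [0.2, -0.8, 0.4]
grip_width: 0.0502
```

>>> jog_arm([
  [[0,-0.3,-2],0],
  [[0,0,-2],0],
  [[0,0,0],0],
  [[0,0,0],0],
])

```text
clock: 8.8
tcp_pos: [0.5204, -0.1525, 0.1652]
orientation: [2.737, 1.541, 0.001]
contact_force: [-0.1, 0.3, 0.1]
grip_width: 0.0501
```

>>> jog_arm([
  [[-0.3,-0.2,-2],0],
  [[0,0,-1.6],0],
  [[0,0,-1.3],0],
  [[0,0,-0.8],0],
  [[0,0,0],0],
  [[0,0,0],0],
])

```text
clock: 9.4
tcp_pos: [0.5174, -0.1543, 0.1075]
orientation: [2.737, 1.541, 0.001]
contact_force: [-0.3, 0.1, -0.5]
grip_width: 0.0499
```

>>> jog_arm([
  [[0,0,0],0],
  [[0,0,0],0],
  [[0,0,0],0],
  [[0,0,0],0],
  [[0,0,0],0],
  [[0,0,0],0],
], hand=2, grip_force=80)

```text
clock: 10.0
tcp_pos: [0.5175, -0.1543, 0.1079]
orientation: [2.737, 1.541, 0.002]
contact_force: [-1.3, 0.1, 5.3]
grip_width: 0.0279
```

>>> jog_arm([
  [[0,0,0.5],0],
  [[0,0,0.5],0],
  [[0,0,1],0],
  [[0,0,1],0],
  [[0,0,2],0],
  [[0,0,2],0],
  [[0,0,3],0],
  [[0,0,3],0],
  [[0,0,3],0],
  [[0,0,0],0],
])

```text
clock: 11.0
tcp_pos: [0.5187, -0.1552, 0.271]
orientation: [2.734, 1.539, 0.01]
contact_force: [0.4, -0.7, -6.5]
grip_width: 0.0278
```

>>> jog_arm([
  [[0.2,3,0],0.05],
  [[0.2,4,0],0.05],
  [[0.2,4,0],0.05],
  [[0.2,4,0],0.05],
  [[0.2,4,0],0.05],
  [[0.2,4,0],0.05],
  [[0.2,4,0],0.05],
  [[0.2,4,0],0.05],
  [[0.2,4,0],0.05],
  [[0.2,4,0],0.05],
  [[0,4,0],0.05],
  [[0,3.3,0],0.05],
])

```text
clock: 12.2
tcp_pos: [0.5357, 0.3113, 0.265]
orientation: [-2.154, -2.285, 0.003]
contact_force: [1.5, 0.4, -6.3]
grip_width: 0.0281
```

>>> jog_arm([
  [[0,0,-1],0],
  [[0,0,-1.5],0],
  [[0,0,-1.5],0],
  [[0,0,-1.5],0],
  [[0,0,-1.5],0],
  [[0,0,-1],0],
  [[0,0,0],0],
  [[0,0,0],0],
])

```text
clock: 13.0
tcp_pos: [0.5372, 0.3088, 0.187]
orientation: [2.16, 2.281, 0.0]
contact_force: [0.1, -0.5, -6.6]
grip_width: 0.0278
```

```bash
python3 look.py w4
python3 - <<'E'
from bench import *
import cv2
for n in["side","scene"]: cv2.imwrite(f"pics/{n}4.png",grab_frame(n)[:,:,::-1])
E
```

```text
[0.5372 0.3088 0.187 ] yaw of tool y 0.05465426183071842 z [ 0.  0. -1.] [ 0.07 -0.49 -6.61] 0.0278304093154479 clk 13.0 [0.534 0.379 0.258]
```

View pics/w4b.png

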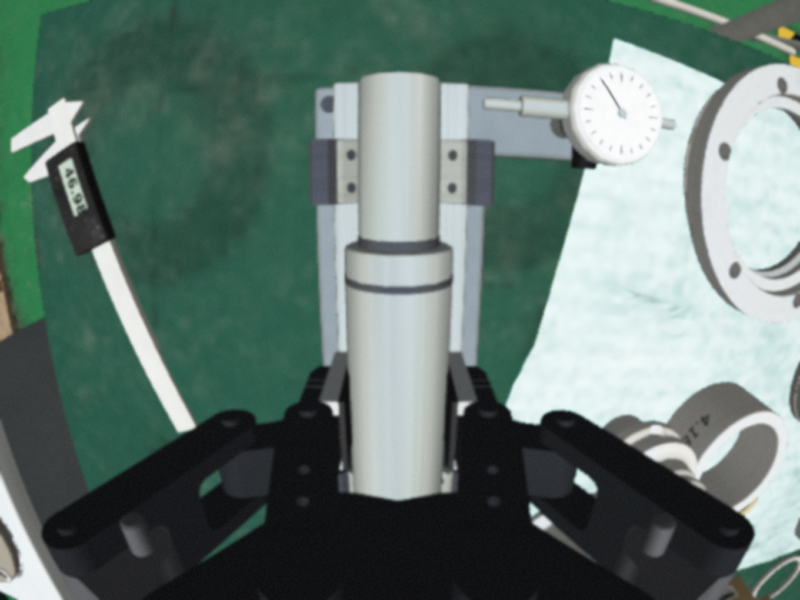

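The shaft hangs over the fixed V: its end is centred at (399,75), and the V spans 312 to 493 at row 172.

Run:
```python
from h import *
import json
c=json.load(open("pics/w4.json"))
g=lambda u,v,z:ray_z(c,(u/1.42857,v/1.42857),z/1000)[:2]
L,Rr=g(312,172,91.5),g(493,172,91.5);print("Vfix",L,Rr,(L+Rr)/2,"w",np.linalg.norm(L-Rr))
L,Rr=g(336,172,91.5),g(468,172,91.5);print("V inner",(L+Rr)/2,np.linalg.norm(L-Rr))
for v in(110,160,220):print("journal",(g(360,v,133)+g(439,v,133))/2,np.linalg.norm(g(360,v,133)-g(439,v,133)))
print("shoulder",g(400,240,133),"thick",(g(347,320,133)+g(451,320,133))/2)
print("shaftend",g(399,75,133))
```

```text
Vfix [0.50347066 0.37601573] [0.56831888 0.37968896] [0.53589477 0.37785234] w 0.06495216647337333
V inner [0.53569725 0.37757789] 0.047095192684544575
journal [0.53366909 0.39458483] 0.020916368669122783
journal [0.53441312 0.38103647] 0.0210239930549505
journal [0.53531005 0.36480516] 0.021370303461593926
shoulder [0.53574882 0.35928402] thick [0.53675689 0.33632485]
shaftend [0.53301201 0.40411556]
```

>>> jog_arm([
  [[0.12,-0.1,-0.5],0],
  [[0,0,-1],0],
  [[0,0,-1],0],
  [[0,0,-0.7],0],
  [[0,0,-0.4],0],
  [[0,0,0],0],
  [[0,0,0],0],
])

```text
clock: 13.85
tcp_pos: [0.5384, 0.3079, 0.1509]
orientation: [2.16, 2.281, 0.0]
contact_force: [0.1, 0.5, -6.5]
grip_width: 0.0277
```

>>> jog_arm([
  [[0,0,-0.2],0],
  [[0,0,-0.2],0],
  [[0,0,-0.2],0],
  [[0,0,-0.15],0],
  [[0,0,-0.1],0],
  [[0,0,-0.1],0],
  [[0,0,-0.1],0],
  [[0,0,-0.1],0],
  [[0,0,0],0],
])

```text
clock: 14.75
tcp_pos: [0.5385, 0.308, 0.14]
orientation: [2.159, 2.282, 0.001]
contact_force: [-0.5, -0.6, -0.9]
grip_width: 0.0277
```

>>> jog_arm([
  [[0,0,-0.1],0],
  [[0,0,-0.1],0],
  [[0,0,-0.1],0],
  [[0,0,0],0],
  [[0,0,0],0],
])

```text
clock: 15.25
tcp_pos: [0.5387, 0.3079, 0.1397]
orientation: [-2.159, -2.281, -0.003]
contact_force: [-9.8, -4.1, 24.1]
grip_width: 0.0276
```

>>> jog_arm([
  [[-0.05,-0.03,0.04],0],
  [[-0.05,-0.03,0.04],0],
  [[0,0,0],0],
  [[0,0,0],0],
])

```text
clock: 15.65
tcp_pos: [0.5385, 0.3079, 0.1398]
orientation: [2.16, 2.281, 0.006]
contact_force: [-4.6, -1.5, 13.1]
grip_width: 0.0281
```

```bash
python3 -c "
from bench import *
o=get_obs();print(o['contact_force'],o['moment'],o['tcp_pos'])"
```

```text
[-4.58036934 -1.54158275 13.11327961] [-0.43642992  0.79967341  0.15664593] [0.53848232 0.30787128 0.1397923 ]
```

>>> jog_arm([
  [[-0.05,0,-0.01],0],
  [[-0.03,0,-0.02],0],
  [[0,0,0],0],
  [[0,0,0],0],
  [[0,0,0],0],
])

```text
clock: 16.15
tcp_pos: [0.5384, 0.3079, 0.1398]
orientation: [2.159, 2.281, 0.008]
contact_force: [-2.6, -2.1, 13.5]
grip_width: 0.0278
```

Run:
```python
from bench import *
import cv2,numpy as np
o=get_obs();print(o['contact_force'],o['moment'],o['tcp_pos'],o['qvel'].round(3))
f=grab_frame("wrist")[:,:,::-1];s=grab_frame("side")[60:180,220:320,::-1]
C=np.zeros((600,800,3),np.uint8)
C[:420,:560]=f;C[:288,560:]=cv2.resize(s,(240,288))
cv2.imwrite("pics/f.png",C)
o=get_obs();print(o['contact_force'],o['moment'],o['clock'])
```

```text
[-2.57704534 -2.11237287 13.50393486] [-0.45701348  0.49950963  0.1743185 ] [0.53836596 0.30790101 0.13981118] [ 0.     0.001 -0.    -0.    -0.     0.001  0.001]
[-2.21799126 -1.34366423 13.84711369] [-0.47357472  0.42116331  0.18051921] 16.25
```

View pics/f.png

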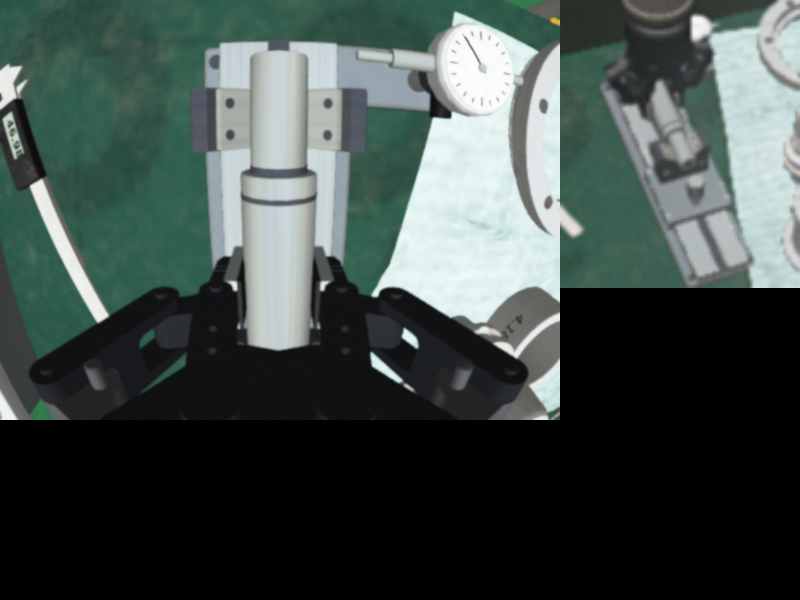

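>>> jog_arm([
  [[-0.03,0,-0.03],0.003],
  [[-0.03,0,-0.02],0.003],
  [[0,0,0],0],
  [[0,0,0],0],
  [[0,0,0],0],
])

```text
clock: 16.75
tcp_pos: [0.5383, 0.3078, 0.1398]
orientation: [2.153, 2.286, 0.009]
contact_force: [-2.5, -1.4, 16.4]
grip_width: 0.0278
```

```bash
python3 -c "
from bench import *
o=get_obs();print(o['contact_force'],o['moment'],o['tcp_pos'])"
```

```text
[-2.53250704 -1.43209347 16.43918752] [-0.45049806  0.44638593 -0.13775301] [0.53830682 0.30784112 0.13976145]
```

>>> jog_arm([
  [[-0.06,0,0],-0.0025],
  [[0,0,0],0],
  [[0,0,0],0],
  [[0,0,0],0],
  [[0,0,0],0],
  [[0,0,0],0],
])

```text
clock: 17.35
tcp_pos: [0.5382, 0.3078, 0.1398]
orientation: [2.155, 2.283, 0.011]
contact_force: [-0.0, -2.0, 14.6]
grip_width: 0.0279
```

```bash
python3 -c "
from bench import *
o=get_obs();print(o['contact_force'],o['moment'],o['tcp_pos'],o['qvel'].round(4))"
```

```text
[-0.03927114 -2.01279004 14.56291529] [-0.46466289  0.10834218  0.02575249] [0.53824245 0.30783245 0.13982377] [ 0.0004  0.0014  0.0007 -0.0009 -0.0013 -0.0007 -0.0011]
```

```bash
python3 -c "
from bench import *
print(hand_in())"
```

```text
the job is handed in; nothing more can be done
None
```

I slid the movable V-block by its knob up against the stop, then took the stepped shaft out of the stand and laid it in both Vs. I handed the job in with the shaft still gripped and pressed down, at 17.35 s on the robot's clock. The hand-in gives no verdict, so what follows are my own readings.

**Carriage:** it travelled about 55 mm, then stopped moving while the push rose to 16 N. A wrist picture afterwards showed it against the stop. I did not check it again that closely after seating the shaft.

**Seating:** the last picture shows the shaft centred in the fixed V, with its thick middle between the blocks. The movable V was mostly hidden by the gripper. The tool height matches the seated height to about 1 mm.

**Press:** the last reading was 14.6 N down, with almost no sideways force or twist and the arm at rest. During seating the press briefly reached 24 N and pushed unevenly to one side, so I eased it off and re-centred it.

**Uneven load:** a moment of −0.46 N·m remains, so the movable V carries more than the fixed one. From it I estimate about 5.5 N on each fixed strip and more on the movable ones, against the 3 N needed. Strip forces can't be read directly, so this is worked out, not measured.

**Other objects:** I never touched the plain shaft, calliper, hex key or cap screw. I did not re-measure where they are.

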